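# Release the cam lock, push the dish carriage home under the imaging hood and lock it

### The arm

A 6-joint arm with a two-finger parallel gripper is mounted at the origin on a cart in front of the work surface, level with it; the furniture and walls round the work are solid. World frame = base frame: x ahead of the robot, y to its left, z up, the work surface at z = 0. Lengths are in m, angles in degrees, forces in N, time in s.
With the tool pointing down it reaches from about 0.35 to 0.975 m from the base axis. Payload 7.1 kg.
Tool frame: the origin (TCP) lies between the finger pads; the fingertips stand 25 mm ahead of it and the grasp point (between the pads) lies 6 mm ahead of it; z points along the fingers, y is the line along which they close (so a half turn about z gives the same grasp; the last joint's range is limited). The gripper opens to 88 mm and grips with 3 to 60 N. Pads are 20 mm wide; open, the fingers measure 115 mm over their backs; the gripper's body (75 mm by 178 mm) begins 61 mm behind the grasp point.
Start: joints at [65.718, 24.242, 93.386, -0, 62.372, -1.089], TCP at [0.246, 0.574, 0.248] pointing down, gripper open.
Joint ranges: [-172.04, 172.04], [-51.8, 120.97], [4.93, 147.93], [-75.15, 255.16], [6.16, 154.13], [-145.62, 145.62]. Speed limits (degrees/s): [136.94, 136.94, 172.46, 180, 180, 180].

### API

Orientations are given as [roll, pitch, yaw] about the fixed x, y, z axes, in that order (R = Rz(yaw) Ry(pitch) Rx(roll)).
In Python, from workcell import arm, optics gives the robot as it stands.
- The arm moves only by the tool step_arm, never from a script. Its argument "series" is a list of rows, each a list of 3 entries, a list of its own where there are three numbers: the shift along the tool's x, y, z in mm, then the turn about the tool's z in degrees, then the closure, from -1 (fully open) to 1 (shut). In form: [[[x, y, z], yaw, jaw], ...]. A call has 1 to 8 rows; each row shifts and turns the commanded pose from where the row before left it, along the tool's axes as they then stand; what a row does not reach is not made up. A row lasts 1/10 s, in which the tool goes at most 50 mm and 8.59 degrees, less where a joint would pass 70% of its speed; a pose out of reach is approached as far as the arm can. A call is refused whole if a number of a shift passes 50 or a number of a turn 8.59, either way. A call with a gripper value outside its range is refused whole. The fingers move at their own pace and stop on an object; "newtons" is the grip in N (left out, the last holds). Time passes only in rows, so rows that do not move let the fingers close. It gives the time, the measured TCP pose, the force, the opening and the grip force at its end, in the units of the state.
- arm.sense(): the state, without advancing time (a new reading comes with each control period).
- optics.read_camera(name): name is "side" or "top" or "wrist"; returns the picture (384x512x3 uint8, red, green, blue); there is no depth.
- optics.camera_info(name): a dict with "camera_matrix" (3x3 intrinsics, pixels), "k1" (the pictures are not rectified: a ray, as slopes to the right and down, at radius r is drawn at 1 + k1 r^2 times it, then the intrinsics apply), "eye" and "attitude" of the camera in the world; the wrist camera has in their place "T_tool_cam" (4x4, takes a point from camera to tool coordinates, whose origin is the TCP and whose axes are the flange's). Camera axes: x right, y down, z forward; pixel columns grow to the right and rows downward; lengths in m; the calibration is good to about 2 mm. A picture is of the moment at which its call begins: read the wrist's pose just before it. camera_info takes no time and is no camera call.
- arm.sign_off(): hands the job in; it is judged then, once.
The state is a dict: "time": time; "joints": joint angles; "joint_velocities": joint speeds; "effort": joint torques, N m; "tcp_pos": TCP position; "ee_rot": TCP orientation; "contact_force": force on the tool from outside, world axes, zero at the start; "torque": the same for the moment, N m; "width": finger opening in m; "grasp_force": force on a finger pad.
Only numpy, scipy, OpenCV 4.12 (cv2) and the standard library are available. Lean on these libraries where they do the work, as an engineer would, in place of code of your own. Each camera call takes 0.05 s, during which the arm holds its last target. There are 200 camera calls.

### The job

Get the dish into the imaging station: swing the cam lever on the station's right side out to its stop, so that the eccentric cam's low side faces the carriage and frees it, then push the carriage by its upright rear plate fully home under the hood, and swing the lever back to its closed stop so that the cam locks the carriage there. Only push these parts with the fingers and finish clear of them; the dish must ride along in its nest untouched, and the things standing around must stay where they are.

Things in the scene. Friction and masses are not known exactly. Their poses are not given: they have to be found in the camera images.
- station: fixed dish imaging station; origin on the table under its rails, +x away from the robot, +y left (mm below are in this frame). Flat black base x -165..195, y -85..85, top at z 16. White hood over the far end: x 66..176, y -75..75, top z 115, front opening up to z 66; black lens barrel and camera on it, to z 196, at x 120, y 0
- carriage (a joint): travel of the flat aluminium dish carriage along station +x, m: 0 = loading end (start), 0.090 = end stop, home. Takes about 2 N (more when fast) and stays where left. Its right edge (y -45) has a notch for the cam for each end position: with the cam in a notch it has 1 to 5 mm of play; elsewhere the closing cam bites on the edge, stiff to turn, and drags the carriage. Deck z 35, y -45..45
- push_plate (a point): on the carriage's upright rear plate: centre of its face towards the robot (-x), at z 70. Plate 66 wide (y), 5 thick, from the deck (z 35) to z 93, square to station x. At the start it is at station x -140, y 0; home at x -50. Push it towards +x
- nest (a point): centre of the dish nest on the carriage deck, z 35: a black ring 65 across, 6 high. At station x 30, y 0 at the start, x 120 home; 170 ahead of the push plate
- cam (a joint): angle of the eccentric cam and its lever, rad, counterclockwise from above: 0 = closed stop (starts at 0 to 0.1): high side in the carriage's notch, lever pointing to the robot (station -x) alongside the carriage; 1.75 = open stop: low side to the carriage, lever swung out to the right (about station -y). Stays where left (friction 0.07 N m)
- cam_pivot (a point): the cam's axis, fixed on the station at x -25, y -63, marked at the top of the lever hub, z 50
- lever_pin (a point): on the axis of the upright round black handle pin at the lever's end, 58 from the pivot, at z 75. Pin 16 across, standing free from z 48 to 95. Closed it is at station x -83, y -63; open at x -15, y -120. The lever bar below it tops out at z 48. Push the pin sideways along its arc
- dish: closed culture dish, 52 mm across, 14 mm high, lying loose in the carriage's nest; origin at the centre of its underside
- vial: small vial with a yellow screw cap, 28 mm across, 46 high, stands left of the station (mm); bystander, origin at the centre of its underside
- coverslips: small white cover-glass box, 31x31x15, right of the station's hood (mm); bystander, origin at the centre of its underside
- timer: round white timer, 50 mm across, 19 high, right of the station's near end (mm); bystander, origin at the centre of its underside
- forceps: fine steel forceps, 115 mm long, 9 high, lying left of the hood (mm); bystander, origin at the centre of its underside
- pen: white marker pen with a red cap, 135 mm long, 16 thick, lying between the robot and the station (mm); bystander, origin at the centre of its underside
- slides: blue slide box, 92x98x36, at the left edge of the table (mm); bystander, origin at the centre of its underside
Mind the look-alikes: they are no part of the job. What is shaped like the dish but pink or red is not meant.

How it is judged (in metres and radians):
On the way, in this order (a step that is already met when the one before it is completed fails the run):
1. the cam lever is swung open, with the carriage still at its loading end (value of joint cam above 1.5 rad and value of joint carriage below 0.012 m), for 0.1 s.
2. the carriage is pushed home with the cam still open (value of joint carriage above 0.0865 m and value of joint cam above 1.2 rad), for 0.2 s.
3. the cam is closed again behind the pushed carriage (value of joint cam below 0.2 rad and value of joint carriage above 0.0865 m), for 0.2 s.
At the end, for the whole second after the job is handed in: carriage within 3.5 mm of its end stop, cam within 0.2 rad of its closed stop, dish at rest, flat (within 0.1 rad) and within 6 mm of the nest's centre (all of step 3 and horizontal distance between dish and nest below 0.006 m and angle between dish's own z axis and vertical below 0.1 rad and linear speed of dish below 0.02 m/s); the robot touches nothing.
It fails at once if the robot touches the dish (contact force between dish and the fingers above 0.3 N or contact force between dish and the arm above 0.3 N).
It fails at once if the dish is lifted or leaves its nest (distance between dish and nest above 0.012 m or angle between dish's own z axis and vertical above 0.2 rad).
It fails at once if a bystander is moved or lifted more than 20 mm (distance of any of vial, coverslips, timer, forceps, pen, slides from where it was at the start of the episode above 0.02 m).
It also fails if it takes over 66 s, if anything falls off the work surface, if the arm or the gripper's body presses on something with over 40 N, if the wrist force passes 120 N, or if a joint passes its speed limit or range.

## Working session

There is one attempt and no reset: what is moved stays moved. The work goes in short steps, Python scripts to look and compute and a tool call to move; the robot and the scene stay as the last step left them, time stands still between calls to the robot, and variables do not carry over. Pictures are saved under pics/ and viewed, at most 10 in all, crops included, and the job is handed in when it is done.

Besides the shell and the picture viewer there is one more tool, called after "Emit:" as a command line: name --argument value ..., lists and objects as JSON in quotes. step_arm: Moves the arm, as the interface text tells. Its arguments: {"type":"object","properties":{"series":{"type":"array","items":{"type":"array"}},"newtons":{"type":"number"}},"required":["series"]}

```bash
mkdir -p pics; python3 - <<'E'
from workcell import arm, optics
import cv2
print(arm.sense())
for n in ("top","side"):
    print(n,optics.camera_info(n)); cv2.imwrite(f"pics/{n}0.png",cv2.cvtColor(optics.read_camera(n),cv2.COLOR_RGB2BGR))
print(optics.camera_info("wrist"))
a=cv2.imread("pics/top0.png");cv2.imwrite("pics/top0b.png",cv2.resize(a,(800,600)))
E
```

```text
{'time': 0.0, 'joints': array([ 6.57181820e+01,  2.42826487e+01,  9.34307318e+01, -1.03419850e-04,
        6.23700432e+01, -1.08780320e+00]), 'joint_velocities': array([ 0.02213436, -0.04040533, -0.02350351, -0.01618991, -0.0232926 ,
       -0.01238146]), 'effort': array([ 5.93441528e-04, -5.44647467e+01, -2.73659277e+01,  6.42947154e-02,
        2.27014540e-02, -1.35775617e-04]), 'tcp_pos': array([0.2459169 , 0.57404353, 0.24692588]), 'ee_rot': array([-1.79916590e+02, -1.49222603e-03,  1.56806032e+02]), 'contact_force': array([ 0.55752766, -0.41485294,  0.11313045]), 'torque': array([ 0.03773361, -0.0043032 , -0.026655  ]), 'grasp_force': 0.0, 'width': 0.0879957944937994}
top {'camera_matrix': array([[361.8317486 ,   0.        , 255.82188241],
       [  0.        , 361.8317486 , 190.56641532],
       [  0.        ,   0.        ,   1.        ]]), 'k1': 0.02997060194779334, 'eye': array([0.51684259, 0.16125022, 0.92808676]), 'attitude': array([-172.23245032,   -2.42056401,  -88.5803867 ])}
side {'camera_matrix': array([[458.06222014,   0.        , 258.85135329],
       [  0.        , 458.06222014, 199.0169282 ],
       [  0.        ,   0.        ,   1.        ]]), 'k1': -0.003922335134886106, 'eye': array([ 0.35863314, -0.69962367,  0.42273677]), 'attitude': array([-110.11600873,    0.84029895,  -17.66379316])}
{'camera_matrix': array([[280.07842833,   0.        , 255.62117503],
       [  0.        , 280.07842833, 189.87814   ],
       [  0.        ,   0.        ,   1.        ]]), 'k1': -0.0005906678335062654, 'T_tool_cam': array([[-6.81570895e-04, -9.55168206e-01, -2.96062887e-01,
         8.06294538e-02],
       [ 9.99999690e-01, -5.34177425e-04, -5.78733094e-04,
        -4.17182212e-04],
       [ 3.94637341e-04, -2.96063189e-01,  9.55168274e-01,
        -1.36096784e-01],
       [ 0.00000000e+00,  0.00000000e+00,  0.00000000e+00,
         1.00000000e+00]])}
```

View pics/top0b.png

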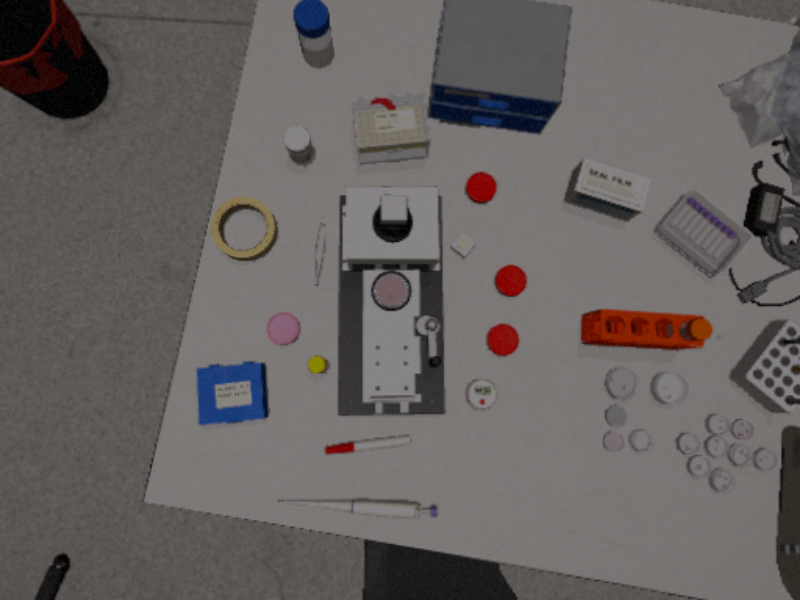

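View pics/side0.png

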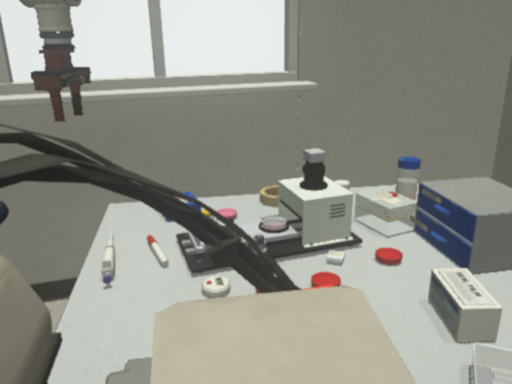

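The top view shows the station (enlarged pixels): base near corners at (338,412) and (443,413), hub ~(427,325), pin ~(434,362), and the rear plate along y≈402. The dish in the nest is at (391,290). The red lids and the pink dish at (283,328) are look-alikes. Next I'll take an enlarged crop and measure the base.

```bash
cat > h.py <<'E'
import numpy as np, cv2
from scipy.spatial.transform import Rotation as R
from workcell import arm, optics
def cam(n):
    i=optics.camera_info(n)
    if n=="wrist":
        s=arm.sense(); T=np.eye(4); T[:3,:3]=R.from_euler("xyz",s["ee_rot"],degrees=True).as_matrix(); T[:3,3]=s["tcp_pos"]
        T=T@i["T_tool_cam"]; return i["camera_matrix"],i["k1"],T[:3,3],T[:3,:3]
    return i["camera_matrix"],i["k1"],i["eye"],R.from_euler("xyz",i["attitude"],degrees=True).as_matrix()
def ray(c,uv,z):
    K,k,e,A=c
    p=cv2.undistortPoints(np.array(uv,float).reshape(-1,1,2),K,np.array([k,0,0,0,0.])).reshape(-1,2)
    d=np.c_[p,np.ones(len(p))]@A.T
    return e+d*((z-e[2])/d[:,2])[:,None]
def proj(c,P):
    K,k,e,A=c
    q=(np.atleast_2d(P)-e)@A; return cv2.projectPoints(q,np.zeros(3),np.zeros(3),K,np.array([k,0,0,0,0.]))[0].reshape(-1,2)
E
python3 - <<'E'
from h import *
c=cam("top"); a=cv2.imread("pics/top0.png")
print("R",c[3].round(2))
hsv=cv2.cvtColor(a,cv2.COLOR_BGR2HSV)
m=((a.max(2)<75)).astype(np.uint8)*255
m[:, :205]=0; m[:,295:]=0; m[:115]=0; m[275:]=0
# base edges
L=[];Rr=[]
for v in range(175,255,4):
    x=np.where(m[v])[0]
    if len(x): L.append((x[0]-.5,v)); Rr.append((x[-1]+.5,v))
B=[]
for u in range(222,280,4):
    y=np.where(m[:,u])[0]; B.append((u,y[-1]+.5))
for nme,p in (("L",L),("R",Rr),("B",B)):
    w=ray(c,p,.016)[:,:2]; l=cv2.fitLine(w.astype(np.float32),cv2.DIST_HUBER,0,1e-4,1e-4).ravel()
    res=(w-l[2:])@np.array([-l[1],l[0]]); print(nme,l.round(4),np.degrees(np.arctan2(l[1],l[0])).round(2),(np.abs(res).max()*1000).round(1))
cr=a[165:270,205:300]
cv2.imwrite("pics/crop0.png",cv2.resize(cr,None,fx=5.5,fy=5.5,interpolation=cv2.INTER_CUBIC))
E
```

```text
R [[ 0.02 -0.99  0.14]
 [-1.   -0.03 -0.04]
 [ 0.04 -0.14 -0.99]]
L [0.9992 0.0396 0.6109 0.2243] 2.27 22.3
R [0.9995 0.0311 0.5827 0.0552] 1.78 1.5
B [ 0.0432 -0.9991  0.4568  0.1296] -87.52 37.8
```

View pics/crop0.png

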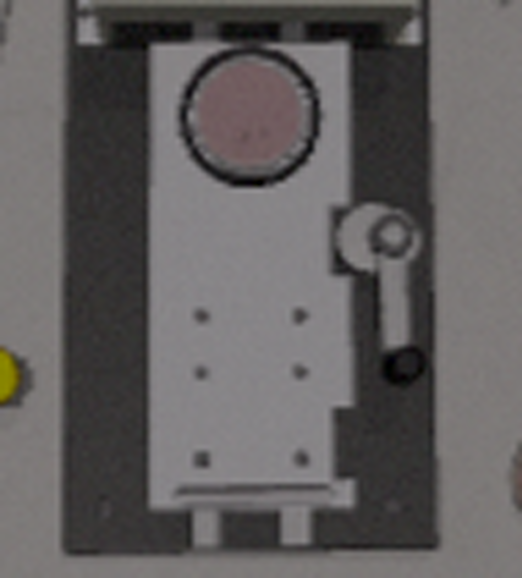

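The crop shows the hub at (391,234), pin top at (403,362), nest ring centre at (250,116), plate top edge at (255,490), and base corners at (65,551) and (437,548). Now I'll convert these and cross-check them against the given dimensions.

```bash
python3 - <<'E'
from h import *
c=cam("top"); f=lambda u,v,z: ray(c,[(205+(u+.5)/5.5-.5,165+(v+.5)/5.5-.5)],z)[0]
F={"bl":((65,551,.016),(-165,85)),"br":((437,548,.016),(-165,-85)),"hub":((391,234,.05),(-25,-63)),
"nest":((250,116,.041),(30,0)),"plateL":((175,491,.093),(-137.5,33)),"plateR":((332,487,.093),(-137.5,-33)),
"edgeL1":((68,100,.016),(None,85)),"edgeR1":((425,100,.016),(None,-85))}
W={};S={}
for k,(p,s) in F.items():
    W[k]=f(*p); print(k,W[k].round(4))
    if s[0] is not None:S[k]=np.array(s)/1000
ks=list(S); A=np.array([S[k] for k in ks]);B=np.array([W[k][:2] for k in ks])
a=A-A.mean(0);b=B-B.mean(0)
th=np.arctan2((a[:,0]*b[:,1]-a[:,1]*b[:,0]).sum(),(a*b).sum())
Rm=np.array([[np.cos(th),-np.sin(th)],[np.sin(th),np.cos(th)]]);t=B.mean(0)-Rm@A.mean(0)
print("yaw",np.degrees(th),"t",t,"res mm",dict(zip(ks,((A@Rm.T+t-B)*1000).round(1).tolist())))
pin=f(403,362,.095)[:2]; print("pin st",(Rm.T@(pin-t)*1000).round(1), "dist", np.linalg.norm(Rm.T@(pin-t)*1000-[-25,-63]))
# timer, vial, etc scaled-800 coords
for k,u,v,z in (("timer",481,394,.019),("vial",317,364,.046),("coverslip",463,245,.015),("penR",410,438,.01),("penL",327,450,.01),("redlid",503,340,.01),("redlid2",511,281,.01)):
    w=ray(c,[(u/1.5625,v/1.5625)],z)[0]; print(k,w.round(3),(Rm.T@(w[:2]-t)*1000).round(0))
E
```

```text
bl [0.455  0.2183 0.016 ]
br [0.46   0.0511 0.016 ]
hub [0.5983 0.0776 0.05  ]
nest [0.6506 0.1414 0.041 ]
plateL [0.4854 0.1693 0.093 ]
plateR [0.4885 0.1044 0.093 ]
edgeL1 [0.6592 0.2251 0.016 ]
edgeR1 [0.6645 0.0596 0.016 ]
yaw 1.8338861380136295 t [0.62257005 0.14071221] res mm {'bl': [-0.0, 2.1], 'br': [0.4, -0.7], 'hub': [1.3, -0.6], 'nest': [1.9, 0.3], 'plateL': [-1.3, 0.0], 'plateR': [-2.3, -1.1]}
pin st [-83.9 -62.1] dist 58.946757192006324
timer [ 0.491 -0.008  0.019] [-136. -144.]
vial [0.531 0.252 0.046] [-88. 114.]
coverslip [0.734 0.023 0.015] [ 108. -121.]
penR [0.419 0.104 0.01 ] [-204.  -30.]
penL [0.398 0.234 0.01 ] [-221.  100.]
redlid [ 0.579 -0.045  0.01 ] [ -50. -184.]
redlid2 [ 0.677 -0.058  0.01 ] [  48. -201.]
```

```bash
cat >> h.py <<'E'
TH=np.radians(1.83); T0=np.array([.6226,.1407]); RM=np.array([[np.cos(TH),-np.sin(TH)],[np.sin(TH),np.cos(TH)]])
PIV=np.array([-25,-63.])
def st2w(p): return RM@(np.asarray(p)/1000)+T0
def w2st(p): return RM.T@(np.asarray(p)[:2]-T0)*1000
def here():
    s=arm.sense(); return np.r_[s["tcp_pos"]*1000,s["ee_rot"][2]]
def st(x,y,z,yaw):  # station mm, station yaw -> world mm, deg
    return np.r_[st2w([x,y])*1000,z,yaw+1.83]
def arc(cam,lead,z):  # TCP straddling the pin, 'lead' mm ahead along the opening direction
    a=np.pi+cam; p=PIV+58*np.array([np.cos(a),np.sin(a)])+lead*np.array([-np.sin(a),np.cos(a)])
    return st(*p,z,np.degrees(cam))
def rows(wps,jaw,start=None):
    c=here() if start is None else np.array(start,float)
    for w in wps:
        y=np.radians(c[3]); X=np.array([np.cos(y),np.sin(y),0]);Y=np.array([np.sin(y),-np.cos(y),0]);d=w[:3]-c[:3]
        sh=[int(round(d@X)),int(round(d@Y)),int(round(-d[2]))]; tu=round(-((w[3]-c[3]+180)%360-180),1)
        if abs(tu)>180: print("turn")
        print([sh,tu,jaw],end=", ")
        c=np.r_[c[:3]+sh[0]*X+sh[1]*Y+[0,0,-sh[2]],c[3]-tu]
    print("\nend",c.round(1))
def lin(a,b,n): return [a+(b-a)*i/n for i in range(1,n+1)]
E
python3 - <<'E'
from h import *
h=here(); print(h)
g=arc(0.03,0,200); print(g); rows(lin(h,g,24),.2)
E
```

```text
[245.94197664 574.0842095  246.99597093 156.80630396]
[541.73582165  73.34358328 200.           3.54887339]
[[-20, -14, 2], np.float64(6.4), 0.2], [[-21, -12, 2], np.float64(6.4), 0.2], [[-22, -10, 2], np.float64(6.4), 0.2], [[-23, -7, 2], np.float64(6.3), 0.2], [[-24, -5, 2], np.float64(6.4), 0.2], [[-24, -2, 2], np.float64(6.4), 0.2], [[-24, 1, 2], np.float64(6.4), 0.2], [[-24, 4, 2], np.float64(6.4), 0.2], [[-24, 6, 2], np.float64(6.4), 0.2], [[-22, 9, 2], np.float64(6.4), 0.2], [[-22, 11, 2], np.float64(6.3), 0.2], [[-20, 14, 1], np.float64(6.4), 0.2], [[-18, 15, 2], np.float64(6.4), 0.2], [[-17, 18, 2], np.float64(6.4), 0.2], [[-14, 19, 2], np.float64(6.4), 0.2], [[-13, 21, 2], np.float64(6.4), 0.2], [[-9, 22, 2], np.float64(6.4), 0.2], [[-8, 23, 2], np.float64(6.3), 0.2], [[-4, 24, 2], np.float64(6.4), 0.2], [[-2, 24, 2], np.float64(6.4), 0.2], [[0, 25, 2], np.float64(6.4), 0.2], [[3, 24, 2], np.float64(6.4), 0.2], [[6, 23, 2], np.float64(6.4), 0.2], [[9, 23, 2], np.float64(6.4), 0.2], 
end [541.8  73.1 200.    3.5]
```

Emit:
step_arm --series '[[[-20, -14, 2], 6.4, 0.2], [[-21, -12, 2], 6.4, 0.2], [[-22, -10, 2], 6.4, 0.2], [[-23, -7, 2], 6.3, 0.2], [[-24, -5, 2], 6.4, 0.2], [[-24, -2, 2], 6.4, 0.2], [[-24, 1, 2], 6.4, 0.2], [[-24, 4, 2], 6.4, 0.2]]'

```text
time: 0.9
tcp_pos: [0.345, 0.4067, 0.2313]
ee_rot: [-180.0, 0.0, 105.4]
contact_force: [0.3, 0.3, 0.2]
width: 0.0355
grasp_force: 0.0
```

Emit:
step_arm --series '[[[-24, 6, 2], 6.4, 0.2], [[-22, 9, 2], 6.4, 0.2], [[-22, 11, 2], 6.3, 0.2], [[-20, 14, 1], 6.4, 0.2], [[-18, 15, 2], 6.4, 0.2], [[-17, 18, 2], 6.4, 0.2], [[-14, 19, 2], 6.4, 0.2], [[-13, 21, 2], 6.4, 0.2]]'

```text
time: 1.7
tcp_pos: [0.4431, 0.2395, 0.2164]
ee_rot: [-180.0, 0.0, 54.3]
contact_force: [-0.6, 0.0, -0.3]
width: 0.0352
grasp_force: 0.0
```

Emit:
step_arm --series '[[[-9, 22, 2], 6.4, 0.2], [[-8, 23, 2], 6.3, 0.2], [[-4, 24, 2], 6.4, 0.2], [[-2, 24, 2], 6.4, 0.2], [[0, 25, 2], 6.4, 0.2], [[3, 24, 2], 6.4, 0.2], [[6, 23, 2], 6.4, 0.2], [[9, 23, 2], 6.4, 0.2]]'

```text
time: 2.5
tcp_pos: [0.5421, 0.0725, 0.2003]
ee_rot: [-180.0, 0.0, 3.2]
contact_force: [-0.8, 0.3, -0.5]
width: 0.0348
grasp_force: 0.0
```

```bash
python3 - <<'E'
from h import *
h=here(); s=arm.sense(); print(h,s["width"],s["joints"],s["time"])
c=cam("wrist"); im=cv2.cvtColor(optics.read_camera("wrist"),cv2.COLOR_RGB2BGR)
P=[np.r_[st2w(p[:2]),p[2]] for p in ([-83,-63,.095],[-25,-63,.05],[-140,33,.093],[-140,-33,.093])]
for q in proj(c,np.array(P)): print(q); cv2.drawMarker(im,tuple(int(v) for v in q.round()),(0,255,0),0,8)
cv2.imwrite("pics/w1.png",im)
g=arc(0.03,0,80); print(g); rows(lin(h,g,8),.2)
E
```

```text
[542.13133435  72.5383613  200.31146285   3.24034936] 0.034765606504763936 [6.37283599e+00 2.13143251e+01 1.05402866e+02 3.70215051e-03
 5.33239665e+01 9.31302746e+01] 2.5
[251.88935752 197.94569865]
[253.58717541 128.67823062]
[152.25294212 250.43560748]
[220.02321247 251.8589459 ]
[541.73582165  73.34358328  80.           3.54887339]
[[-2, -3, 15], np.float64(-0.4), 0.2], [[0, 0, 15], np.float64(-0.1), 0.2], [[0, 0, 15], np.float64(0.0), 0.2], [[0, 0, 15], np.float64(-0.0), 0.2], [[0, 0, 15], np.float64(-0.1), 0.2], [[0, 0, 15], np.float64(-0.0), 0.2], [[0, 0, 15], np.float64(-0.1), 0.2], [[0, 0, 15], np.float64(0.0), 0.2], 
end [541.8  73.1  80.2   3.6]
```

View pics/w1.png

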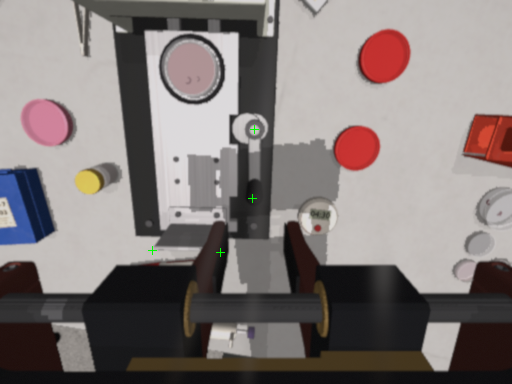

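The wrist view confirms the registration. The projected hub lands on the hub at (254,130), and the pin at about (253,195) sits under the finger gap, with the dish at (191,68). The vial, timer (318,217) and red lids are all low and clear. Descending over the pin.

Emit:
step_arm --series '[[[-1, -1, 15], 0, 0.2], [[0, 0, 15], 0, 0.2], [[0, 0, 15], 0, 0.2], [[0, 0, 15], 0, 0.2], [[0, 0, 15], 0, 0.2], [[0, 0, 15], 0, 0.2], [[0, 0, 15], 0, 0.2], [[0, 0, 15], 0, 0.2]]'

```text
time: 3.35
tcp_pos: [0.5408, 0.0745, 0.0797]
ee_rot: [-180.0, 0.0, 3.5]
contact_force: [0.5, 0.4, 0.3]
width: 0.035
grasp_force: 0.0
```

```bash
python3 - <<'E'
from h import *
h=here(); print(h,arm.sense()["contact_force"])
rows([arc(c,9.4,80) for c in np.linspace(0.05,1.68,24)],.2)
E
```

```text
[540.82244499  74.53020864  79.72892849   3.53486163] [0.52073237 0.42847085 0.2649358 ]
[[1, 12, 0], np.float64(-1.2), 0.2], [[1, 4, 0], np.float64(-4.0), 0.2], [[1, 4, 0], np.float64(-4.1), 0.2], [[0, 4, 0], np.float64(-4.0), 0.2], [[1, 4, 0], np.float64(-4.1), 0.2], [[1, 4, 0], np.float64(-4.1), 0.2], [[1, 4, 0], np.float64(-4.0), 0.2], [[1, 4, 0], np.float64(-4.1), 0.2], [[0, 4, 0], np.float64(-4.0), 0.2], [[1, 5, 0], np.float64(-4.1), 0.2], [[1, 4, 0], np.float64(-4.1), 0.2], [[1, 4, 0], np.float64(-4.0), 0.2], [[1, 4, 0], np.float64(-4.1), 0.2], [[1, 4, 0], np.float64(-4.0), 0.2], [[0, 4, 0], np.float64(-4.1), 0.2], [[1, 4, 0], np.float64(-4.1), 0.2], [[1, 4, 0], np.float64(-4.0), 0.2], [[1, 4, 0], np.float64(-4.1), 0.2], [[1, 4, 0], np.float64(-4.0), 0.2], [[0, 4, 0], np.float64(-4.1), 0.2], [[1, 4, 0], np.float64(-4.1), 0.2], [[1, 5, 0], np.float64(-4.0), 0.2], [[1, 4, 0], np.float64(-4.1), 0.2], [[1, 4, 0], np.float64(-4.1), 0.2], 
end [617.3  21.2  79.7  98.1]
```

Emit:
step_arm --series '[[[1, 12, 0], -1.2, 0.2], [[1, 4, 0], -4, 0.2], [[1, 4, 0], -4.1, 0.2], [[0, 4, 0], -4, 0.2], [[1, 4, 0], -4.1, 0.2], [[1, 4, 0], -4.1, 0.2], [[1, 4, 0], -4, 0.2], [[1, 4, 0], -4.1, 0.2]]'

```text
time: 4.15
tcp_pos: [0.5556, 0.0378, 0.0799]
ee_rot: [-179.9, 0.1, 33.3]
contact_force: [-1.5, 0.9, -0.1]
width: 0.0354
grasp_force: 0.8
```

Emit:
step_arm --series '[[[0, 4, 0], -4, 0.2], [[1, 5, 0], -4.1, 0.2], [[1, 4, 0], -4.1, 0.2], [[1, 4, 0], -4, 0.2], [[1, 4, 0], -4.1, 0.2], [[1, 4, 0], -4, 0.2], [[0, 4, 0], -4.1, 0.2], [[1, 4, 0], -4.1, 0.2]]'

```text
time: 4.95
tcp_pos: [0.5836, 0.02, 0.0799]
ee_rot: [-179.9, 0.0, 65.8]
contact_force: [-1.2, 0.8, 0.4]
width: 0.0353
grasp_force: 0.8
```

Emit:
step_arm --series '[[[1, 4, 0], -4, 0.2], [[1, 4, 0], -4.1, 0.2], [[1, 4, 0], -4, 0.2], [[0, 4, 0], -4.1, 0.2], [[1, 4, 0], -4.1, 0.2], [[1, 5, 0], -4, 0.2], [[1, 4, 0], -4.1, 0.2], [[1, 4, 0], -4.1, 0.2]]'

```text
time: 5.75
tcp_pos: [0.6168, 0.0209, 0.0798]
ee_rot: [-179.9, 0.0, 98.3]
contact_force: [-1.0, -0.6, 1.4]
width: 0.0355
grasp_force: 0.8
```

```bash
python3 - <<'E'
from h import *
h=here(); print(h,arm.sense()["contact_force"],arc(1.68,9.4,80))
t=cv2.cvtColor(optics.read_camera("top"),cv2.COLOR_RGB2BGR)[165:275,200:310]
w=cv2.cvtColor(optics.read_camera("wrist"),cv2.COLOR_RGB2BGR)
cv2.imwrite("pics/m2.png",np.hstack([cv2.resize(t,(384,384)),w[:,:400]]))
E
```

```text
[616.77696418  20.9137392   79.78087522  98.29960649] [-1.02822353 -0.62744607  1.36595879] [617.09027545  20.83288666  80.          98.08690958]
```

View pics/m2.png

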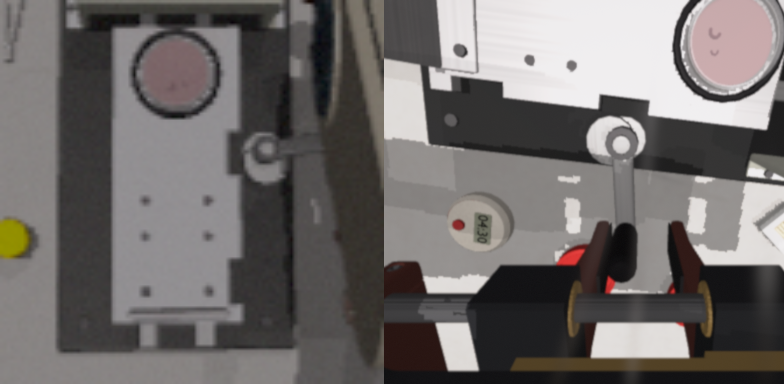

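The lever stands out to the right, about 95° round, with the pin against the left finger. The carriage is still at its loading end. I'll press gently to the stop, then back off and lift.

Emit:
step_arm --series '[[[0, 2, 0], -2, 0.2], [[0, 2, 0], -2, 0.2], [[0, 1, 0], 0, 0.2], [[0, 0, 0], 0, 0.2], [[0, 0, 0], 0, 0.2]]'

```text
time: 6.35
tcp_pos: [0.6198, 0.0219, 0.0798]
ee_rot: [-179.7, -0.1, 102.0]
contact_force: [-6.1, -0.2, 3.0]
width: 0.0352
grasp_force: 3.2
```

```bash
python3 - <<'E'
from h import *
h=here(); p=w2st(h[:2]/1000)-PIV; print(h,arm.sense()["contact_force"],p)
y=np.radians(h[3]-1.83); pin=p-9.6*np.array([np.sin(y),-np.cos(y)]); print("cam",np.arctan2(pin[1],pin[0])%(2*np.pi)-np.pi,np.linalg.norm(pin))
E
```

```text
[619.80389824  21.93919292  79.7891885  101.98970288] [-6.11839608 -0.22443783  2.99213678] [ 18.4128054  -55.61094532]
cam 1.7259554966927695 58.001083441002876
```

Force is rising, so the lever is at its stop (cam ≈ 1.73–1.75). Now back off, lift, and plan the move behind the plate.

Emit:
step_arm --series '[[[0, -9, 0], 0, 0.2], [[0, 0, -15], 0, 0.2], [[0, 0, -20], 0, 0.2], [[0, 0, -20], 0, 0.2], [[0, 0, 0], 0, 0.2]]'

```text
time: 6.85
tcp_pos: [0.6159, 0.02, 0.1394]
ee_rot: [179.6, 0.1, 102.1]
contact_force: [0.6, 0.1, -0.0]
width: 0.035
grasp_force: 0.0
```

```bash
python3 - <<'E'
from h import *
h=here(); print(h,arm.sense()["contact_force"])
a=st(-180,0,135,90); b=st(-180,0,78,90)
rows(lin(h,a,8)+lin(a,b,4),1)
E
```

```text
[615.87152146  20.04246327 139.35359603 102.06425628] [ 0.55513723  0.06549132 -0.01212464]
[[19, -18, 1], np.float64(1.3), 1], [[18, -19, 0], np.float64(1.3), 1], [[17, -19, 1], np.float64(1.2), 1], [[18, -19, 0], np.float64(1.3), 1], [[17, -20, 1], np.float64(1.3), 1], [[16, -20, 0], np.float64(1.3), 1], [[16, -20, 1], np.float64(1.3), 1], [[16, -21, 0], np.float64(1.2), 1], [[0, 0, 15], np.float64(0.0), 1], [[0, 0, 14], np.float64(0.0), 1], [[0, 0, 14], np.float64(0.0), 1], [[0, 0, 14], np.float64(0.0), 1], 
end [443.  135.4  78.4  91.9]
```

Emit:
step_arm --series '[[[19, -18, 1], 1.3, 1], [[18, -19, 0], 1.3, 1], [[17, -19, 1], 1.2, 1], [[18, -19, 0], 1.3, 1], [[17, -20, 1], 1.3, 1], [[16, -20, 0], 1.3, 1], [[16, -20, 1], 1.3, 1], [[16, -21, 0], 1.2, 1]]'

```text
time: 7.65
tcp_pos: [0.4397, 0.1357, 0.1316]
ee_rot: [180.0, -0.0, 91.8]
contact_force: [-0.3, 0.2, 0.3]
width: 0.0002
grasp_force: 0.0
```

Emit:
step_arm --series '[[[0, 0, 15], 0, 1], [[0, 0, 14], 0, 1], [[0, 0, 14], 0, 1], [[0, 0, 14], 0, 1], [[0, 0, 0], 0, 1]]'

```text
time: 8.15
tcp_pos: [0.4396, 0.135, 0.0734]
ee_rot: [-179.9, 0.0, 91.9]
contact_force: [-0.4, -0.5, 0.0]
width: 0.0004
grasp_force: 0.0
```

```bash
python3 - <<'E'
from h import *
h=here(); s=arm.sense();print(h,s["contact_force"],s["width"],w2st(h[:2]/1000))
t=cv2.cvtColor(optics.read_camera("top"),cv2.COLOR_RGB2BGR)[165:275,200:310]
w=cv2.cvtColor(optics.read_camera("wrist"),cv2.COLOR_RGB2BGR)
cv2.imwrite("pics/m3.png",np.hstack([cv2.resize(t,(384,384)),w[:,:400]]))
E
```

```text
[439.55554884 135.00327177  73.37920736  91.88656623] [-0.40724362 -0.54534139  0.00628385] 0.0003773359670469281 [-1.83133014e+02  1.51536159e-01]
```

View pics/m3.png

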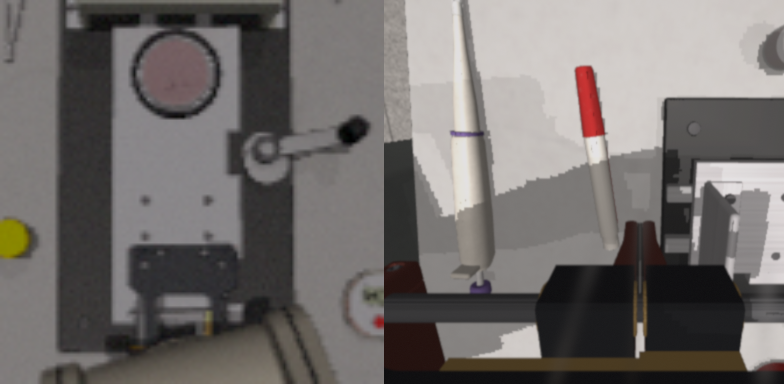

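Lever fully open (pin at (350,130) in the crop), the gripper is closed behind the plate, and the pen is clear below. Now push along tool +y (station +x).

Emit:
step_arm --series '[[[0, 8, -4], 0, 1], [[0, 8, 0], 0, 1], [[0, 6, 0], 0, 1], [[0, 4, 0], 0, 1], [[0, 4, 0], 0, 1], [[0, 4, 0], 0, 1], [[0, 4, 0], 0, 1], [[0, 4, 0], 0, 1]]'

```text
time: 9.05
tcp_pos: [0.4824, 0.1365, 0.0786]
ee_rot: [-180.0, 0.0, 91.9]
contact_force: [-1.6, -0.8, 2.1]
width: 0.0002
grasp_force: 1.3
```

Emit:
step_arm --series '[[[0, 5, 0], 0, 1], [[0, 5, 0], 0, 1], [[0, 5, 0], 0, 1], [[0, 5, 0], 0, 1], [[0, 5, 0], 0, 1], [[0, 5, 0], 0, 1], [[0, 5, 0], 0, 1], [[0, 5, 0], 0, 1]]'

```text
time: 9.85
tcp_pos: [0.5229, 0.1379, 0.0786]
ee_rot: [-180.0, 0.0, 91.9]
contact_force: [-2.9, -1.0, 0.4]
width: 0.0004
grasp_force: 1.2
```

```bash
python3 - <<'E'
from h import *
h=here(); s=arm.sense();print(h,s["contact_force"],w2st(h[:2]/1000))
E
```

```text
[522.85359627 137.92896311  78.60283365  91.90528081] [-2.8916874  -1.01378694  0.36690453] [-99.7840213    0.41568755]
```

TCP is at −99.8 and should reach about −63.5 at home, so 36 mm remain. I'll finish slowly and watch the force.

Emit:
step_arm --series '[[[0, 5, 0], 0, 1], [[0, 5, 0], 0, 1], [[0, 5, 0], 0, 1], [[0, 5, 0], 0, 1], [[0, 4, 0], 0, 1], [[0, 4, 0], 0, 1], [[0, 3, 0], 0, 1], [[0, 2, 0], 0, 1]]'

```text
time: 10.65
tcp_pos: [0.5558, 0.1391, 0.0787]
ee_rot: [180.0, -0.0, 91.9]
contact_force: [-1.4, -0.6, -0.2]
width: 0.0005
grasp_force: 1.1
```

Emit:
step_arm --series '[[[0, 2, 0], 0, 1], [[0, 1, 0], 0, 1], [[0, 1, 0], 0, 1], [[0, 1, 0], 0, 1], [[0, 0, 0], 0, 1]]'

```text
time: 11.15
tcp_pos: [0.56, 0.1392, 0.0787]
ee_rot: [-179.9, 0.0, 91.9]
contact_force: [-4.5, -0.7, 1.8]
width: 0.0002
grasp_force: 2.3
```

```bash
python3 - <<'E'
from h import *
h=here(); s=arm.sense();print(h,s["contact_force"],w2st(h[:2]/1000))
E
```

```text
[560.00373814 139.24081649  78.65385275  91.90639966] [-4.4947089  -0.73912358  1.8398422 ] [-62.61093402   0.54051569]
```

Emit:
step_arm --series '[[[0, 1, 0], 0, 1], [[0, 1, 0], 0, 1], [[0, 1, 0], 0, 1], [[0, 0, 0], 0, 1], [[0, 0, 0], 0, 1]]'

```text
time: 11.65
tcp_pos: [0.5601, 0.1392, 0.0785]
ee_rot: [-179.6, 0.0, 91.9]
contact_force: [-15.1, 0.0, 11.3]
width: 0.0007
grasp_force: 7.9
```

The force jumped to 15 N with no movement, so the carriage is on its end stop. Retract, lift, and return to the pin.

Emit:
step_arm --series '[[[0, -8, 0], 0, 1], [[0, -12, 0], 0, 1], [[0, 0, -20], 0, 1], [[0, 0, -30], 0, 1], [[0, 0, -15], 0, 0.2], [[0, 0, 0], 0, 0.2]]'

```text
time: 12.25
tcp_pos: [0.5451, 0.1391, 0.1459]
ee_rot: [179.7, -0.1, 91.9]
contact_force: [0.3, 0.2, -0.8]
width: 0.0134
grasp_force: 0.0
```

```bash
python3 - <<'E'
from h import *
h=here(); s=arm.sense();print(h,s["contact_force"],s["width"])
t=cv2.cvtColor(optics.read_camera("top"),cv2.COLOR_RGB2BGR)[140:275,190:325]
cv2.imwrite("pics/m4.png",cv2.resize(t,(594,594)))
a=arc(1.72,0,h[2]); b=arc(1.72,0,80)
rows(lin(h,a,8)+lin(a,b,5),.2)
E
```

```text
[545.11750474 139.09381479 145.90256491  91.90583116] [ 0.30336579  0.18033147 -0.78083754] 0.013412729795678474
[[-15, 9, -1], np.float64(-1.1), 0.2], [[-15, 7, 0], np.float64(-1.0), 0.2], [[-16, 7, 0], np.float64(-1.1), 0.2], [[-15, 7, 0], np.float64(-1.0), 0.2], [[-16, 6, 0], np.float64(-1.1), 0.2], [[-16, 6, 0], np.float64(-1.1), 0.2], [[-16, 6, 0], np.float64(-1.0), 0.2], [[-16, 6, 0], np.float64(-1.1), 0.2], [[0, 0, 13], np.float64(0.0), 0.2], [[0, 0, 13], np.float64(0.0), 0.2], [[0, 0, 13], np.float64(0.0), 0.2], [[0, 0, 13], np.float64(0.0), 0.2], [[0, 0, 13], np.float64(0.0), 0.2], 
end [610.2  19.6  80.5 100.4]
```

View pics/m4.png

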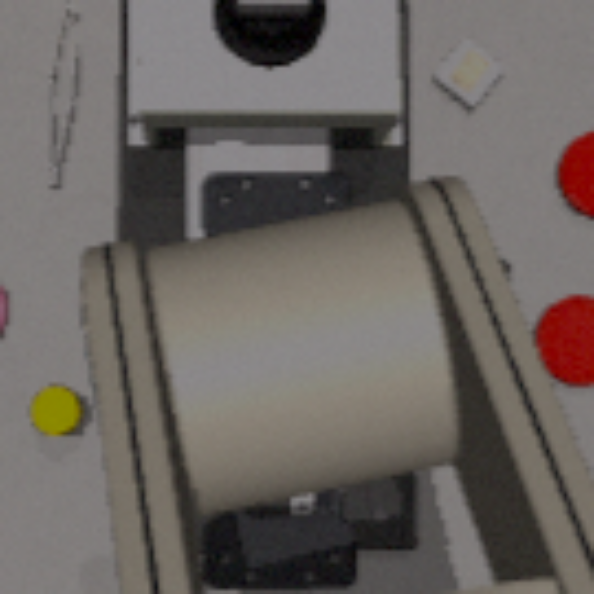

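The dish has gone under the hood with the carriage, and the vial (55,410), forceps and cover-glass box haven't moved. Next, move over the open pin.

Emit:
step_arm --series '[[[-15, 9, 0], -1.1, 0.2], [[-15, 7, 0], -1, 0.2], [[-16, 7, 0], -1.1, 0.2], [[-15, 7, 0], -1, 0.2], [[-16, 6, 0], -1.1, 0.2], [[-16, 6, 0], -1.1, 0.2], [[-16, 6, 0], -1, 0.2], [[-16, 6, 0], -1.1, 0.2]]'

```text
time: 13.1
tcp_pos: [0.609, 0.0187, 0.1418]
ee_rot: [-179.9, -0.0, 100.4]
contact_force: [1.0, -0.1, -0.4]
width: 0.0351
grasp_force: 0.0
```

```bash
python3 - <<'E'
from h import *
h=here(); s=arm.sense();print(h,s["width"],arc(1.72,0,80))
c=cam("wrist"); w=cv2.cvtColor(optics.read_camera("wrist"),cv2.COLOR_RGB2BGR)
p=PIV+58*np.array([np.cos(np.pi+1.73),np.sin(np.pi+1.73)])
q=proj(c,np.array([np.r_[st2w(p),.095],np.r_[st2w(PIV),.05]]));print(q)
for k in q: cv2.drawMarker(w,tuple(int(v) for v in k.round()),(0,255,0),0,8)
cv2.imwrite("pics/w5.png",w)
E
```

```text
[608.96511908  18.71698473 141.80925484 100.44413293] 0.03512334590979933 [610.0735413   19.88275284  80.         100.37874076]
[[257.80483701 220.91328352]
 [256.96189532 131.47755496]]
```

View pics/w5.png

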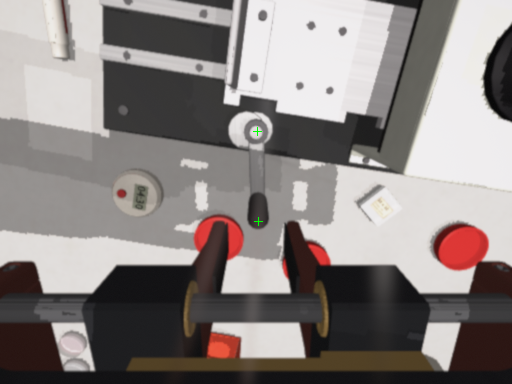

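The pin at (258,220) is exactly where predicted, between the fingers, and the carriage is home with its rear notch at the cam. Descend and close.

Emit:
step_arm --series '[[[1, 1, 12], 0, 0.2], [[0, 0, 12], 0, 0.2], [[0, 0, 12], 0, 0.2], [[0, 0, 13], 0, 0.2], [[0, 0, 13], 0, 0.2], [[0, 0, 0], 0, 0.2]]'

```text
time: 13.75
tcp_pos: [0.6088, 0.0209, 0.0792]
ee_rot: [-179.8, -0.0, 100.4]
contact_force: [-0.2, 0.4, 0.7]
width: 0.0352
grasp_force: 0.0
```

```bash
python3 - <<'E'
from h import *
h=here(); s=arm.sense();print(h,s["contact_force"])
rows([arc(c,-9.4,80) for c in np.linspace(1.68,0.03,24)],.2)
E
```

```text
[608.77269743  20.8736063   79.23166246 100.43051297] [-0.23153199  0.44719523  0.6666614 ]
[[-1, -11, -1], np.float64(2.3), 0.2], [[1, -4, 0], np.float64(4.2), 0.2], [[1, -4, 0], np.float64(4.1), 0.2], [[1, -4, 0], np.float64(4.1), 0.2], [[1, -4, 0], np.float64(4.1), 0.2], [[0, -4, 0], np.float64(4.1), 0.2], [[1, -4, 0], np.float64(4.1), 0.2], [[1, -5, 0], np.float64(4.1), 0.2], [[1, -4, 0], np.float64(4.1), 0.2], [[1, -4, 0], np.float64(4.1), 0.2], [[1, -4, 0], np.float64(4.1), 0.2], [[0, -4, 0], np.float64(4.2), 0.2], [[1, -4, 0], np.float64(4.1), 0.2], [[1, -4, 0], np.float64(4.1), 0.2], [[1, -4, 0], np.float64(4.1), 0.2], [[1, -5, 0], np.float64(4.1), 0.2], [[0, -4, 0], np.float64(4.1), 0.2], [[1, -4, 0], np.float64(4.1), 0.2], [[1, -4, 0], np.float64(4.1), 0.2], [[1, -4, 0], np.float64(4.1), 0.2], [[1, -4, 0], np.float64(4.2), 0.2], [[1, -4, 0], np.float64(4.1), 0.2], [[0, -4, 0], np.float64(4.1), 0.2], [[1, -5, 0], np.float64(4.1), 0.2], 
end [541.   83.1  80.2   3.5]
```

Emit:
step_arm --series '[[[-1, -11, -1], 2.3, 0.2], [[1, -4, 0], 4.2, 0.2], [[1, -4, 0], 4.1, 0.2], [[1, -4, 0], 4.1, 0.2], [[1, -4, 0], 4.1, 0.2], [[0, -4, 0], 4.1, 0.2], [[1, -4, 0], 4.1, 0.2], [[1, -5, 0], 4.1, 0.2]]'

```text
time: 14.55
tcp_pos: [0.5724, 0.0257, 0.0833]
ee_rot: [179.9, -0.0, 69.1]
contact_force: [2.4, -1.0, 0.2]
width: 0.0352
grasp_force: 1.0
```

Emit:
step_arm --series '[[[1, -4, 0], 4.1, 0.2], [[1, -4, 0], 4.1, 0.2], [[1, -4, 0], 4.1, 0.2], [[0, -4, 0], 4.2, 0.2], [[1, -4, 0], 4.1, 0.2], [[1, -4, 0], 4.1, 0.2], [[1, -4, 0], 4.1, 0.2], [[1, -5, 0], 4.1, 0.2]]'

```text
time: 15.35
tcp_pos: [0.5494, 0.0502, 0.0831]
ee_rot: [179.9, -0.0, 36.2]
contact_force: [-0.3, -2.5, 0.7]
width: 0.0353
grasp_force: 1.0
```

```bash
python3 - <<'E'
from h import *
h=here(); s=arm.sense();print(h,s["contact_force"])
rows([arc(c,-9.4,80) for c in np.linspace(.604,0.03,8)],.2)
E
```

```text
[549.36874287  50.237528    83.08883672  36.23892714] [-0.30950286 -2.50867841  0.73918756]
[[-2, -1, 3], np.float64(-0.2), 0.2], [[1, -5, 0], np.float64(4.7), 0.2], [[1, -4, 0], np.float64(4.7), 0.2], [[1, -5, 0], np.float64(4.7), 0.2], [[1, -5, 0], np.float64(4.7), 0.2], [[1, -5, 0], np.float64(4.7), 0.2], [[1, -4, 0], np.float64(4.7), 0.2], [[1, -5, 0], np.float64(4.7), 0.2], 
end [541.2  82.6  80.1   3.5]
```

Emit:
step_arm --series '[[[-1, -1, 0], 0, 0.2], [[1, -5, 0], 4.7, 0.2], [[1, -4, 0], 4.7, 0.2], [[1, -5, 0], 4.7, 0.2], [[1, -5, 0], 4.7, 0.2], [[1, -5, 0], 4.7, 0.2], [[1, -4, 0], 4.7, 0.2], [[1, -5, 0], 4.5, 0.2]]'

```text
time: 16.15
tcp_pos: [0.5417, 0.0832, 0.0829]
ee_rot: [180.0, -0.0, 3.6]
contact_force: [0.7, -2.9, 0.8]
width: 0.0353
grasp_force: 0.9
```

Emit:
step_arm --series '[[[0, -1, 0], 0, 0.2], [[0, -1, 0], 0, 0.2], [[0, 0, 0], 0, 0.2]]'

```text
time: 16.45
tcp_pos: [0.5415, 0.0852, 0.0828]
ee_rot: [180.0, -0.0, 3.8]
contact_force: [-1.4, -1.1, 1.3]
width: 0.0355
grasp_force: 0.5
```

```bash
python3 - <<'E'
from h import *
h=here(); s=arm.sense(); p=w2st(h[:2]/1000)-PIV
y=np.radians(h[3]-1.83); pin=p+9.4*np.array([np.sin(y),-np.cos(y)]); print(h,s["contact_force"],"cam",np.arctan2(pin[1],pin[0])%(2*np.pi)-np.pi,np.linalg.norm(pin))
E
```

```text
[541.54071098  85.20040234  82.75976138   3.82928221] [-1.36735488 -1.10916477  1.28913387] cam -0.012581239418135493 57.4668868418838
```

Emit:
step_arm --series '[[[0, -1, 0], 0, 0.2], [[0, -1, 0], 0, 0.2], [[0, -1, 0], 0, 0.2], [[0, 0, 0], 0, 0.2]]'

```text
time: 16.85
tcp_pos: [0.5414, 0.0859, 0.0827]
ee_rot: [179.8, 0.0, 3.8]
contact_force: [1.8, -16.1, 1.8]
width: 0.0352
grasp_force: 8.3
```

The lever is at its closed stop (16 N, no movement). Back off to centre, lift clear and check.

Emit:
step_arm --series '[[[0, 6, 0], 0, 0.2], [[0, 6, 0], 0, 0.2], [[0, 0, -15], 0, 0.2], [[0, 0, -25], 0, 0.2], [[0, 0, -30], 0, 0.2], [[0, 0, -30], 0, 0.2], [[-30, 0, 0], 0, 0.2], [[-30, 0, 0], 0, 0.2]]'

```text
time: 17.65
tcp_pos: [0.4828, 0.0729, 0.1848]
ee_rot: [-180.0, -0.2, 3.7]
contact_force: [-0.8, 0.3, -0.1]
width: 0.0353
grasp_force: 0.0
```

Emit:
step_arm --series '[[[0, 0, 0], 0, 0.2], [[0, 0, 0], 0, 0.2]]'

```text
time: 17.85
tcp_pos: [0.4826, 0.0728, 0.1838]
ee_rot: [-180.0, -0.1, 3.7]
contact_force: [0.4, 0.6, -0.7]
width: 0.035
grasp_force: 0.0
```

```bash
python3 - <<'E'
from h import *
s=arm.sense();print(here(),s["contact_force"])
c=cam("wrist"); w=cv2.cvtColor(optics.read_camera("wrist"),cv2.COLOR_RGB2BGR)
P=[[-83,-63,.095],[-25,-63,.05],[-45,33,.093],[-45,-33,.093]]
for k in proj(c,np.array([np.r_[st2w(p[:2]),p[2]] for p in P])): cv2.drawMarker(w,tuple(int(v) for v in k.round()),(0,255,0),0,7)
cv2.imwrite("pics/w6.png",w)
E
```

```text
[482.62826464  72.7873604  183.81839121   3.73270108] [ 0.38607935  0.63795635 -0.73460543]
```

View pics/w6.png

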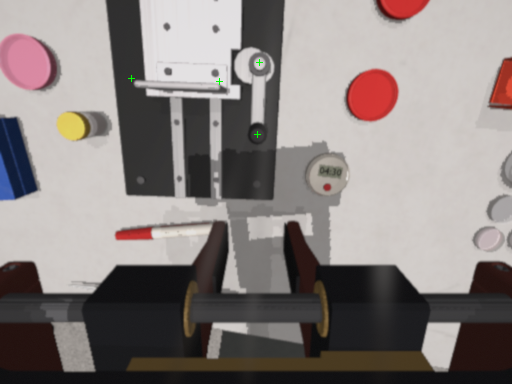

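```bash
python3 - <<'E'
from h import *
i=optics.camera_info("wrist")
def wc(pos,yaw):
    T=np.eye(4);T[:3,:3]=R.from_euler("xyz",[180,0,yaw],degrees=True).as_matrix();T[:3,3]=pos;T=T@i["T_tool_cam"];return i["camera_matrix"],i["k1"],T[:3,3],T[:3,:3]
a=cv2.imread("pics/w5.png",0).astype(int); b=cv2.imread("pics/w6.png",0).astype(int)
for v in (15,30,45,60,75,85): print("w5 row",v,a[v,222:262:1].tolist())
for u in (160,195,232): print("w6 col",u,b[70:106,u].tolist())
np.set_printoptions(suppress=True,precision=1)
E
```

```text
w5 row 15 [181, 181, 180, 180, 180, 180, 180, 179, 173, 163, 182, 203, 217, 221, 221, 210, 184, 141, 98, 81, 79, 79, 79, 94, 153, 221, 235, 237, 237, 237, 237, 237, 237, 237, 236, 226, 159, 114, 109, 111]
w5 row 30 [51, 51, 51, 51, 50, 51, 54, 89, 153, 192, 213, 222, 224, 216, 193, 155, 107, 82, 80, 79, 79, 90, 149, 221, 235, 237, 237, 237, 237, 237, 237, 237, 237, 237, 237, 237, 237, 237, 237, 237]
w5 row 45 [52, 51, 51, 51, 51, 68, 120, 180, 210, 222, 224, 218, 202, 171, 119, 85, 78, 78, 78, 88, 145, 220, 236, 238, 238, 238, 238, 238, 238, 238, 238, 238, 238, 238, 238, 237, 238, 238, 238, 238]
w5 row 60 [52, 52, 51, 57, 105, 174, 208, 222, 226, 225, 213, 185, 132, 91, 79, 77, 77, 82, 136, 218, 236, 238, 238, 238, 238, 238, 238, 238, 238, 238, 238, 238, 238, 238, 238, 238, 238, 238, 238, 238]
w5 row 75 [183, 181, 173, 179, 198, 219, 227, 229, 221, 197, 144, 97, 80, 78, 79, 82, 130, 211, 234, 238, 238, 238, 238, 238, 238, 238, 237, 229, 183, 133, 116, 115, 117, 119, 129, 170, 224, 237, 238, 238]
w5 row 85 [53, 54, 72, 136, 202, 205, 169, 131, 102, 83, 78, 77, 78, 80, 88, 146, 221, 237, 238, 238, 238, 238, 238, 238, 238, 238, 238, 238, 238, 239, 238, 238, 238, 238, 238, 238, 238, 238, 238, 233]
w6 col 160 [225, 225, 225, 225, 224, 225, 225, 225, 224, 222, 207, 183, 181, 195, 202, 196, 176, 137, 94, 97, 150, 191, 208, 210, 206, 181, 127, 68, 46, 46, 47, 46, 48, 50, 49, 49]
w6 col 195 [225, 225, 225, 225, 225, 225, 225, 225, 225, 225, 225, 220, 194, 184, 198, 207, 204, 186, 152, 110, 84, 118, 182, 216, 222, 222, 212, 160, 88, 52, 50, 49, 49, 49, 49, 49]
w6 col 232 [49, 48, 49, 49, 49, 49, 48, 47, 47, 49, 51, 51, 52, 62, 113, 186, 220, 225, 226, 225, 225, 225, 225, 225, 225, 225, 225, 219, 178, 111, 62, 52, 53, 53, 55, 55]
```

```bash
python3 - <<'E'
from h import *
i=optics.camera_info("wrist"); np.set_printoptions(suppress=True,precision=2)
def wc(pos,e):
    T=np.eye(4);T[:3,:3]=R.from_euler("xyz",e,degrees=True).as_matrix();T[:3,3]=pos;T=T@i["T_tool_cam"];return i["camera_matrix"],i["k1"],T[:3,3],T[:3,:3]
c5=wc([.60897,.01872,.14181],[-179.9,0,100.44]); c6=wc([.48263,.07279,.18382],[-180,-.1,3.73]); ct=cam("top")
for n,c,p in (("w5",c5,[(229.8,30),(228.3,45),(226.5,60)]),("w6",c6,[(160,96),(195,97.3),(232,98.6)])):
    print(n,[w2st(q) for q in ray(c,p,.035)])
    g=cv2.HoughCircles(cv2.imread(f"pics/{n}.png",0),cv2.HOUGH_GRADIENT,1,15,param1=100,param2=12,minRadius=5,maxRadius=14)[0]
    h=proj(c,np.r_[st2w(PIV),.05])[0]; d=np.linalg.norm(g[:,:2]-h,axis=1); b=g[d.argmin()]; print(" hub",h,b,w2st(ray(c,[b[:2]],.05)[0]))
t=cv2.imread("pics/top0.png",0).astype(float)
for u in (236,249,263):
    s=t[248:266,u]; print("top col",u,s.astype(int).tolist())
# base near edge in w6 -> station x -165 check
b=cv2.imread("pics/w6.png",0).astype(int); print(b[186:206,160].tolist(),b[186:206,200].tolist(), b[186:206,245].tolist())
E
```

```text
w5 [array([-56.87,  10.22]), array([-56.75,  -0.33]), array([-56.87, -11.22])]
 hub [256.43 133.43] [255.5 131.5  12.1] [-25.96 -61.61]
w6 [array([-56.03,  30.87]), array([-56.13,  -2.86]), array([-56.17, -38.61])]
 hub [258.49  62.22] [260.5  63.5  12.2] [-25.98 -64.82]
top col 236 [133, 132, 133, 134, 133, 132, 116, 117, 131, 100, 59, 53, 51, 49, 49, 52, 56, 57]
top col 249 [131, 132, 132, 133, 131, 79, 84, 120, 101, 93, 56, 47, 50, 47, 51, 50, 54, 86]
top col 263 [131, 133, 131, 133, 132, 72, 112, 121, 110, 76, 49, 45, 51, 51, 53, 49, 46, 85]
[54, 54, 54, 55, 54, 54, 54, 54, 55, 79, 136, 183, 202, 205, 205, 205, 206, 206, 206, 206] [36, 36, 36, 36, 36, 35, 35, 36, 36, 36, 46, 77, 112, 130, 133, 134, 134, 134, 145, 177] [40, 39, 39, 40, 40, 41, 40, 40, 40, 40, 39, 40, 60, 100, 125, 131, 133, 133, 134, 134]
```

The carriage's rear edge measures −56.8 mm (pressed home) and −56.1 mm (after locking). These agree to within 1 mm, so the carriage stayed home. The lever is at its closed stop and the arm is clear, so I'm handing in.

```bash
python3 -c "
from workcell import arm
print(arm.sign_off())"
```

```text
the job is handed in; nothing more can be done
None
```

The job is handed in: the lever was swung open to its stop, the carriage pushed onto its end stop, and the lever closed back to its stop with the arm clear; the sign-off gave no verdict, and the dish, hidden under the hood, was not seen at the end.

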